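Bring the tube-rack flip signs up to date

ROBOT

A 6-joint arm with a two-finger parallel gripper is mounted at the origin on the work surface. World frame = base frame: x ahead of the robot, y to its left, z up, the work surface at z = 0. Lengths are in m, angles in rad, forces in N, time in s.
With the tool pointing down it reaches from about 0.25 to 0.725 m from the base axis. Payload 4 kg.
Tool frame: the origin (TCP) lies between the finger pads; the fingertips stand 14 mm ahead of it and the grasp point (between the pads) lies 5 mm behind it (arm.nose_length is the distance from the TCP to the fingertips, in m); z points along the fingers, y is the direction in which the jaws open and shut (so a half turn about z gives the same grasp; the last joint's range is limited). The gripper opens to 85 mm and grips with 20 to 120 N. Pads are 22 mm wide; open, the fingers measure 114 mm over their backs; the gripper's body (76 mm by 85 mm) begins 54 mm behind the grasp point. The pads swing forward as they close: fully open they stand 13 mm farther back than shut.
Start: joints at [0, 0.241, 0.005, 1.335, 0, 1.571], TCP at [0.5, -0, 0.245] pointing down, gripper open.
Joint ranges: [-2.72, 2.72], [-1.05, 1.87], [-1.09, 1.28], [-1.99, 2.15], [-1.42, 1.44], [-3.14, 3.14]. Speed limits (rad/s): [2.79, 2.79, 3.14, 3.14, 3.14, 3.14].

INTERFACE

Orientations are given as a unit quaternion [w, x, y, z].
In Python, from plant import sense, vision, arm gives the robot as it stands.
- The arm moves only by the tool apply_moves, never from a script. Its argument "rows" is one flat list of numbers, 7 for each row, row after row: the shift along the tool's x, y, z in units of 0.1 m (1.0 is 0.1 m), then the turn, a rotation vector about the tool's x, y, z in units of 90 degrees (1.0 is 90 degrees), then the opening, from -1 (shut) to 1 (fully open), so that 0 is half open. A call has 1 to 10 rows; each row is the pose to reach, as a shift and turn from the pose measured when the call began, along the tool's axes at that moment; what a row does not reach only later rows make up. A row lasts 1/8 s, in which the tool goes at most 62.5 mm and 10.7 degrees, less where a joint would pass 70% of its speed; a pose out of reach is approached as far as the arm can. A call with a number of a shift or a turn outside -1 to 1 is refused whole. A call with a gripper value outside its range is refused whole. The fingers move at their own pace and stop on an object; "squeeze" is the grip in N (left out, the last holds). Time passes only in rows, so rows that repeat a pose let the fingers close. It gives the time, the measured TCP pose, the force and the opening at its end, in the units of the state.
- sense(): the state, without advancing time (a new reading comes with each control period).
- vision.capture(name): name is "scene" or "side" or "wrist"; returns a dict with "pixels" (420x560x3 uint8, blue, green, red), "range_z" (420x560 float32, m along the optical axis (not along the pixel's ray), 0 where there is no reading), "K" (3x3 intrinsics, pixels), "dist_coeffs" ([k1, k2, p1, p2, k3] as OpenCV has them; the pictures are not rectified), "R" (3x3) and "t" (3): a world point X has camera coordinates R X + t; the wrist camera has in their place "hand_eye" (4x4, takes a point from camera to tool coordinates, whose origin is the TCP and whose axes are the flange's). Camera axes: x right, y down, z forward; pixel columns grow to the right and rows downward; lengths in m; the calibration is good to about 2 mm. A picture is of the moment at which its call begins: read the wrist's pose just before it.
- arm.hand_in(): hands the job in, once; it reports no verdict.
The state is a dict: "t": time; "joint_positions": joint angles; "qd": joint speeds; "joint_efforts": joint torques, N m; "tool_pos": TCP position; "tool_rot": TCP orientation; "ft_force": force on the tool from outside, world axes, zero at the start; "ft_torque": the same for the moment, N m; "width": finger opening in m.
Only numpy, scipy, OpenCV 4.12 (cv2) and the standard library are available. Lean on these libraries where they do the work, as an engineer would, in place of code of your own. Each camera call takes 0.05 s, during which the arm holds its last target.

TASK

Bring the flip-over signs of the blood-tube racks up to date with gentle fingertip pushes: on the full rack swing the sign over its pivot so that it lies flat with the tick up, and on the empty rack swing it back over so that it lies flat with the hourglass up, in either order. Leave the part-filled rack's sign as it is. Do not grip the signs, do not lift or shift the racks, and leave everything else on the bench alone.

Things in the scene. Friction and masses are not known exactly. Their poses are not given: they have to be found in the camera images.
- rack_full: The full rack: loose 1.4 kg steel rack with a capped blood tube (16 mm, cap 19 mm wide, tops 108 mm above the bench) in all 2 x 4 places. Origin: on the bench under the pin of its flip-over sign; x from the sign towards the tubes, y to the left looking that way, z up. Base plate x -50 to 175, y -50 to 50, 8 mm thick; tube block x 73 to 180, y -31 to 31, 62 mm high (all mm).
- rack_empty: The empty rack: the same rack and axes, no tube in any place.
- rack_part: The part-filled rack: the same rack and axes, tubes in the 3 places nearest the sign only. To be left alone.
- sign_full (a joint): Flip-over sign at the front end of the full rack: white plate, free edge 70 mm from the pin, 50 mm wide along the pin, 4 mm thick, about 70 g; hourglass drawn on one face, tick on the other. Angle in rad: 0 = flat out to the rack's +y side, hourglass up; 1.57 = upright; 3.14 (stop) = flat out to the -y side, tick up. Starts at 0.
- sign_empty (a joint): The empty rack's sign, the same plate and the same angles. Starts at 3.14 (tick up, flat out to -y).
- sign_part (a joint): The part-filled rack's sign, the same. Starts at 0 (hourglass up, flat out to +y) and stays so.
- pin_full (a point): Middle of the full rack's sign pin: level along the rack's x, 85 mm above the bench, carried by a pillar (34 x 16 mm). Just below it a saddle, 60 mm along x and 32 mm to each side in y, is the rest for the flat sign, so the plate's outer 38 mm overhangs, its underside 83 mm above the bench with free air below down to the base plate.
- pin_empty (a point): Middle of the empty rack's sign pin; the same bracket. Hinge feel of every sign: slightly stiff and damped; about 0.6 N upward at the free edge lifts it; it stays put within about 10 degrees of upright and sinks flat by itself once over 35 degrees from upright.
- edge_full (a point): Middle of the free edge of the full rack's sign, 70 mm from the pin; moves with the sign.
- edge_empty (a point): Middle of the free edge of the empty rack's sign, 70 mm from the pin; moves with the sign.
- cup_a: Bystander: lidded specimen cup, 68 mm wide, 67 mm high, standing beside the full rack's tube block. Origin under its centre.
- cup_b: Bystander: the same kind of cup, beside the empty rack's tube block. Origin under its centre.
- tape: Bystander: roll of paper tape lying flat, 60 mm across, 25 mm high, beside the part-filled rack. Origin under its centre.
- pen: Bystander: ballpoint pen lying on the bench, 155 mm long, 10 mm thick. Origin under its middle, x along it.
- phone: Bystander: black phone lying flat, 150 x 72 x 9 mm. Origin under its centre.
- dish: Bystander: steel instrument dish, 200 x 115 mm, 28 mm high. Origin under its centre.
Things that resemble listed ones, but are neither listed nor needed, are in the scene too. What is shaped like the cup_a but blue or orange is not meant.

How it is judged:
At the end, for the whole second after the job is handed in: Full rack's sign flat with the tick up (over 3.0 rad), empty rack's and part-filled rack's signs flat with the hourglass up (under 0.14 rad), all at rest; the three racks stand upright within 30 mm of where they started (value of joint sign_full above 3 rad and value of joint each of sign_empty, sign_part below 0.14 rad and velocity of joint sign_full between -0.1 and 0.1 rad/s and velocity of joint sign_empty between -0.1 and 0.1 rad/s and velocity of joint sign_part between -0.1 and 0.1 rad/s and distance of each of rack_full, rack_part, rack_empty from where it was at the start of the episode below 0.03 m and angle between each of rack_full, rack_part, rack_empty's own z axis and vertical below 0.06 rad); the robot touches nothing.
It fails at once if a rack is lifted, tipped or shifted (over 12 mm up, 0.2 rad, or 30 mm along) (height (world z) of any of rack_full, rack_part, rack_empty above 0.012 m or angle between any of rack_full, rack_part, rack_empty's own z axis and vertical above 0.2 rad or distance of any of rack_full, rack_part, rack_empty from where it was at the start of the episode above 0.03 m).
It fails at once if the fingers grip or force a sign or a rack (over 18 N) (contact force between the fingers and rack_full above 18 N or contact force between the fingers and rack_part above 18 N or contact force between the fingers and rack_empty above 18 N).
It fails at once if the part-filled rack's sign is turned (over 0.35 rad) (value of joint sign_part above 0.35 rad).
It fails at once if a bystander is moved over 30 mm (distance of any of cup_a, cup_b, tape, pen, phone, dish from where it was at the start of the episode above 0.03 m).
It also fails if it takes over 72 s, if anything falls off the work surface, if the arm or the gripper's body presses on something with over 40 N, if the wrist force passes 120 N, or if a joint passes its speed limit or range.

## Working session

There is one attempt and no reset: what is moved stays moved. The work goes in short steps, Python scripts to look and compute and a tool call to move; the robot and the scene stay as the last step left them, time stands still between calls to the robot, and variables do not carry over. Pictures are saved under pics/ and viewed, and the job is handed in when it is done.

Besides the shell and the picture viewer there is one more tool, called after "Emit:" by a JSON object that holds its "op" and its "data". apply_moves: Moves the arm, as the interface text tells. Shifts and turns lie within -1 to 1; 1 stands for 0.1 m of shift or 90 degrees of turn. Its arguments: {"type":"object","properties":{"rows":{"type":"array","items":{"type":"number","minimum":-1,"maximum":1}},"squeeze":{"type":"number"}},"required":["rows"]}

```bash
ls; mkdir -p pics; python3 - <<'E'
from plant import sense, vision, arm
import cv2
s=sense();print(s['t'],s['tool_pos'],s['tool_rot'],s['width'])
for n in ['scene','side','wrist']:
    c=vision.capture(n);cv2.imwrite(f'pics/{n}0.png',c['pixels'])
    print(n,c['K'].tolist(),c['dist_coeffs'],c.get('R'),c.get('t'),c.get('hand_eye'))
    import numpy as np;np.savez(f'{n}0.npz',**c)
E
```

```text
pics
0.0 [ 4.99384895e-01 -4.82942537e-06  2.44395479e-01] [-0.00075701  0.70710227  0.70711048 -0.00076067] 0.08540046470018212
scene [[493.4574006092126, 0.0, 276.7106014629106], [0.0, 493.4574006092126, 209.67615200587193], [0.0, 0.0, 1.0]] [-0.00025806  0.          0.          0.          0.        ] [[-0.39539218  0.91846839  0.00899075]
 [ 0.70601368  0.3101646  -0.63666522]
 [-0.58754549 -0.24538486 -0.77108791]] [ 0.20973605 -0.27869991  1.6437966 ] None
side [[383.4706947107481, 0.0, 272.5649290265631], [0.0, 383.4706947107481, 213.47103493859578], [0.0, 0.0, 1.0]] [-0.00862461  0.          0.          0.          0.        ] [[ 0.68975385 -0.72379563  0.01896087]
 [-0.49388975 -0.48948736 -0.71866198]
 [ 0.52944551  0.48633529 -0.69510103]] [-0.35233794  0.29182744  0.73499936] None
wrist [[313.04561994934323, 0.0, 276.8890718248246], [0.0, 313.04561994934323, 203.5277377657811], [0.0, 0.0, 1.0]] [-0.04175051  0.          0.          0.          0.        ] None None [[-7.68582160e-05 -9.52992262e-01 -3.02994624e-01  7.67436634e-02]
 [ 9.99999969e-01 -1.44866764e-04  2.01979464e-04  3.07371791e-04]
 [-2.36378717e-04 -3.02994599e-01  9.52992244e-01 -1.28606434e-01]
 [ 0.00000000e+00  0.00000000e+00  0.00000000e+00  1.00000000e+00]]
```

View pics/scene0.png

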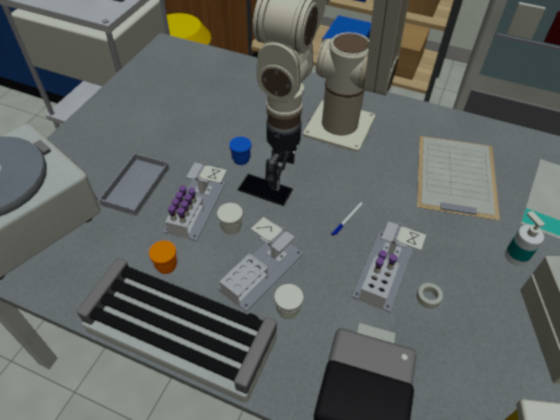

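View pics/side0.png

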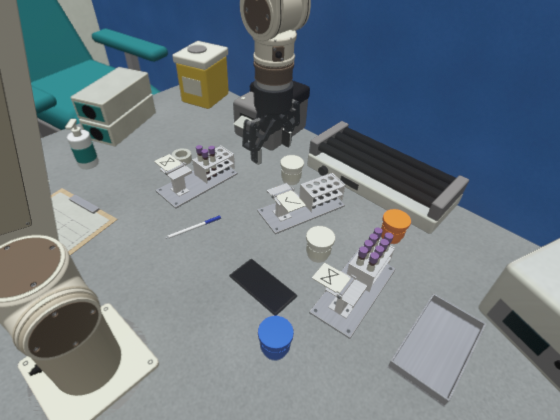

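View pics/wrist0.png

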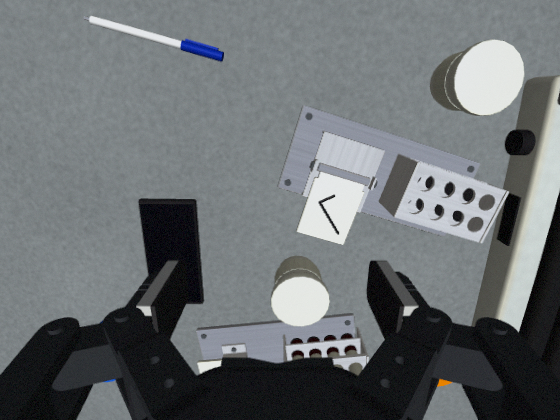

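```bash
cat > h.py <<'E'
import numpy as np, cv2
from scipy.spatial.transform import Rotation as Ro
def cloud(c,tp=None,tr=None):
    z=c['range_z'];h,w=z.shape
    uv=np.stack(np.meshgrid(np.arange(w),np.arange(h)),-1).reshape(-1,1,2).astype(np.float32)
    n=cv2.undistortPoints(uv,c['K'],c['dist_coeffs']).reshape(h,w,2)
    P=np.dstack([n[...,0]*z,n[...,1]*z,z])
    if 'hand_eye' in c and c['hand_eye'].shape==(4,4):
        H=c['hand_eye'];P=P@H[:3,:3].T+H[:3,3]
        q=np.array(tr);R=Ro.from_quat(q[[1,2,3,0]]).as_matrix()
        return P@R.T+tp
    return (P-c['t'])@c['R']
E
cat > m.py <<'E'
import numpy as np,cv2
from h import *
tp=np.array([0.499385,-4.8e-6,0.244395]);tr=[-0.00075701,0.70710227,0.70711048,-0.00076067]
for n in ['scene','side','wrist']:
    c=dict(np.load(n+'0.npz'))
    P=cloud(c,tp,tr);im=c['pixels'].astype(int)
    ok=(c['range_z']>0)
    # table check
    white=(im.min(2)>165)&(im.max(2)-im.min(2)<40)
    m=(ok&white&(P[...,2]>0.078)&(P[...,2]<0.096)).astype(np.uint8)
    k,l,st,ce=cv2.connectedComponentsWithStats(m)
    for i in range(1,k):
        if st[i,4]<60: continue
        X=P[l==i]
        if abs(X[:,1]).max()>0.6 or X[:,0].max()>0.9: continue
        r=cv2.minAreaRect((X[:,:2]*1000).astype(np.float32))
        print(n,ce[i].round(),st[i,4],'z',np.median(X[:,2]).round(4),r,cv2.boxPoints(r).round().tolist())
E
python3 m.py
```

```text
scene [206. 172.] 65 z 0.0872 ((435.94482421875, -255.78736877441406), (24.10024642944336, 40.829002380371094), 85.18025970458984) [[415.0, -266.0], [455.0, -270.0], [457.0, -245.0], [417.0, -242.0]]
scene [267. 229.] 214 z 0.0874 ((551.9507446289062, -21.04730987548828), (58.07205581665039, 46.724849700927734), 69.84809875488281) [[520.0, -40.0], [564.0, -56.0], [584.0, -2.0], [540.0, 14.0]]
scene [404. 235.] 101 z 0.087 ((429.7292175292969, 307.4398498535156), (43.751220703125, 24.285797119140625), 2.943589687347412) [[407.0, 318.0], [409.0, 294.0], [452.0, 296.0], [451.0, 321.0]]
scene [420. 241.] 63 z 0.0868 ((428.5343017578125, 345.0460510253906), (15.239904403686523, 45.39922332763672), 89.97052001953125) [[406.0, 337.0], [451.0, 337.0], [451.0, 353.0], [406.0, 353.0]]
side [240. 121.] 78 z 0.0877 ((720.4661865234375, 339.1781311035156), (43.15475845336914, 34.8449821472168), 2.5748648643493652) [[698.0, 356.0], [700.0, 321.0], [743.0, 323.0], [741.0, 358.0]]
side [168. 163.] 269 z 0.0869 ((428.6799621582031, 322.0663757324219), (72.56297302246094, 60.933067321777344), 88.61898
[... 565 characters left out ...]
75038146972656), 5.768364429473877) [[401.0, -208.0], [408.0, -276.0], [469.0, -270.0], [462.0, -202.0]]
side [353. 292.] 358 z 0.0821 ((441.5461730957031, -290.2808532714844), (62.41280746459961, 29.637136459350586), 3.273554801940918) [[410.0, -277.0], [411.0, -307.0], [474.0, -303.0], [472.0, -274.0]]
wrist [337. 187.] 5217 z 0.0861 ((556.440185546875, -2.919933319091797), (100.03630828857422, 60.395721435546875), 73.27021026611328) [[513.0, -42.0], [571.0, -60.0], [600.0, 36.0], [542.0, 54.0]]
wrist [208. 365.] 174 z 0.0868 ((420.7284240722656, -214.23828125), (26.753334045410156, 15.837834358215332), 7.074776649475098) [[406.0, -208.0], [408.0, -224.0], [435.0, -220.0], [433.0, -205.0]]
```

```bash
python3 - <<'E'
import numpy as np,cv2
from h import *
tp=np.array([0.499385,-4.8e-6,0.244395]);tr=[-0.00075701,0.70710227,0.70711048,-0.00076067]
for n in ['scene','side','wrist']:
    c=dict(np.load(n+'0.npz'));P=cloud(c,tp,tr);im=c['pixels'].astype(int);ok=c['range_z']>0
    m=(ok&(im.min(2)>120)&(P[...,2]>0.06)&(P[...,2]<0.072)).astype(np.uint8)
    k,l,st,ce=cv2.connectedComponentsWithStats(m)
    for i in range(1,k):
        X=P[l==i]
        if st[i,4]<60 or abs(X[:,1]).max()>0.6 or X[:,0].max()>0.9: continue
        print(n,ce[i].round(),st[i,4],X.min(0).round(3),X.max(0).round(3))
    # tubes purple
    m=ok&(im[...,0]-im[...,1]>25)&(im[...,2]-im[...,1]>10)&(P[...,2]>0.09)&(P[...,2]<.115)
    print('purple',[P[m&(P[...,1]<0)].min(0).round(3),P[m&(P[...,1]<0)].max(0).round(3)] if (m&(P[...,1]<0)).any() else 0)
from plant import arm
print(arm.nose_length,[x for x in dir(arm) if x[0]!='_'])
E
```

```text
scene [185. 215.] 198 [ 0.507 -0.288  0.06 ] [ 0.619 -0.223  0.069]
scene [229. 212.] 391 [ 0.491 -0.175  0.061] [ 0.56  -0.107  0.072]
scene [243. 274.] 628 [ 0.623 -0.068  0.06 ] [0.743 0.019 0.07 ]
scene [380. 278.] 496 [0.499 0.251 0.06 ] [0.611 0.316 0.068]
scene [288. 296.] 577 [0.663 0.066 0.06 ] [0.731 0.134 0.072]
purple [array([ 0.518, -0.286,  0.091]), array([ 0.612, -0.233,  0.114])]
side [214. 158.] 267 [0.501 0.253 0.06 ] [0.609 0.319 0.071]
side [292. 162.] 283 [0.662 0.069 0.062] [0.73  0.137 0.069]
side [322. 185.] 393 [ 0.622 -0.065  0.06 ] [0.742 0.023 0.066]
side [320. 237.] 510 [ 0.492 -0.173  0.06 ] [ 0.559 -0.105  0.069]
side [371. 263.] 353 [ 0.507 -0.294  0.06 ] [ 0.619 -0.229  0.072]
purple [array([ 0.519, -0.283,  0.09 ]), array([ 0.611, -0.233,  0.11 ])]
wrist [489.  77.] 4094 [0.663 0.069 0.063] [0.731 0.135 0.07 ]
wrist [450. 202.] 3905 [ 0.623 -0.066  0.06 ] [0.742 0.023 0.065]
wrist [300. 301.] 2287 [ 0.493 -0.172  0.063] [ 0.559 -0.105  0.069]
wrist [351. 361.] 301 [ 0.57  -0.245  0.06 ] [ 0.614 -0.221  0.065]
purple 0
0.014 ['IKError', 'hand_in', 'nose_length']
```

```bash
cat >> h.py <<'E'
RK={'full':dict(pin=np.array([.439,-.274]),out=np.array([-.109,.994])/np.linalg.norm([-.109,.994]),s=1),
    'empty':dict(pin=np.array([.5617,.0155]),out=-np.array([.29,.957])/np.linalg.norm([.29,.957]),s=-1)}
def target(rack,u,w,th=35):
    """inner tip corner at (u,w) mm from pin; returns TCP pos, R"""
    r=RK[rack];t=np.radians(th);s,c=np.sin(t),np.cos(t)
    o=np.array([*r['out'],0]);z=np.array([0,0,1.])
    C=np.array([*r['pin'],.085])+o*u/1e3+z*w/1e3
    tcp=C+.011*(c*o-s*z)+.014*(s*o+c*z)
    Z=-(s*o+c*z)
    X=(c*o-s*z)*r['s']   # tool x stays near world +y
    Y=np.cross(Z,X)
    return tcp,np.column_stack([X,Y,Z])
def rows(rack,wps,th=35):
    from plant import sense
    s=sense();p=np.array(s['tool_pos']);R=Ro.from_quat(np.array(s['tool_rot'])[[1,2,3,0]]).as_matrix()
    print('t',s['t'],'pos',p.round(4),'F',np.round(s['ft_force'],2),'w',round(s['width'],4))
    for (u,w) in wps:
        T,Rt=target(rack,u,w,th)
        print((u,w),T.round(3),(R.T@(T-p)/.1).round(3).tolist(),(Ro.from_matrix(R.T@Rt).as_rotvec()/(np.pi/2)).round(3).tolist())
E
python3 -c "
from h import *
rows('full',[(100,90),(100,-42)]);rows('empty',[(100,90),(100,-42)])"
```

```text
t 0.15 pos [ 0.4995 -0.      0.2446] F [0.25 0.21 0.38] w 0.0853
(100, 90) [ 0.426 -0.158  0.18 ] [-1.577, -0.732, 0.646] [-0.022, -0.389, -0.067]
(100, -42) [ 0.426 -0.158  0.048] [-1.577, -0.73, 1.966] [-0.022, -0.389, -0.067]
t 0.15 pos [ 0.4995 -0.      0.2446] F [0.25 0.21 0.38] w 0.0853
(100, 90) [ 0.528 -0.097  0.18 ] [-0.965, 0.283, 0.644] [-0.058, 0.386, 0.181]
(100, -42) [ 0.528 -0.097  0.048] [-0.965, 0.285, 1.964] [-0.058, 0.386, 0.181]
```

Emit:
{"op": "apply_moves", "data": {"rows": [-0.4, -0.35, 0, -0.005, -0.1, -0.02, -1, -0.8, -0.7, 0, -0.01, -0.2, -0.035, -1, -1, -0.73, 0, -0.016, -0.3, -0.05, -1, -1, -0.73, 0.1, -0.022, -0.389, -0.067, -1, -1, -0.73, 0.1, -0.022, -0.389, -0.067, -1, -1, -0.73, 0.1, -0.022, -0.389, -0.067, -1]}}

```text
t: 0.9
tool_pos: [0.4269, -0.0999, 0.235]
tool_rot: [0.224, 0.637, 0.71, -0.2]
ft_force: [0.3, -0.7, -0.1]
width: 0.0001
```

```bash
python3 -c "
from h import *
rows('full',[(100,90),(100,-42)])"
```

```text
t 0.9 pos [ 0.4269 -0.0999  0.235 ] F [ 0.27 -0.65 -0.1 ] w 0.0001
(100, 90) [ 0.426 -0.158  0.18 ] [-0.156, -0.07, 0.779] [-0.0, -0.0, -0.0]
(100, -42) [ 0.426 -0.158  0.048] [0.601, -0.07, 1.86] [-0.0, -0.0, -0.0]
```

Orientation reached. Move above the entry point, then check.

Emit:
{"op": "apply_moves", "data": {"rows": [-0.08, -0.03, 0.4, 0, 0, 0, -1, -0.156, -0.07, 0.779, 0, 0, 0, -1, -0.156, -0.07, 0.779, 0, 0, 0, -1]}}

```text
t: 1.27
tool_pos: [0.4248, -0.1596, 0.1793]
tool_rot: [0.222, 0.638, 0.709, -0.201]
ft_force: [-0.2, 0.7, 0.5]
width: -0.0
```

```bash
python3 -c "
from h import *
rows('full',[(100,40),(100,0),(100,-42),(80,-42),(51,-42)])
from plant import vision
for n in ['side','wrist']:
  c=vision.capture(n);cv2.imwrite(f'pics/{n}1.png',c['pixels'])
"
```

```text
t 1.275 pos [ 0.4248 -0.1596  0.1793] F [-0.25  0.74  0.53] w -0.0
(100, 40) [ 0.426 -0.158  0.13 ] [0.295, 0.017, 0.393] [-0.003, -0.001, -0.002]
(100, 0) [ 0.426 -0.158  0.09 ] [0.524, 0.018, 0.721] [-0.003, -0.001, -0.002]
(100, -42) [ 0.426 -0.158  0.048] [0.765, 0.019, 1.066] [-0.003, -0.001, -0.002]
(80, -42) [ 0.428 -0.178  0.048] [0.6, 0.02, 1.18] [-0.003, -0.001, -0.002]
(51, -42) [ 0.432 -0.206  0.048] [0.363, 0.021, 1.346] [-0.003, -0.001, -0.002]
```

View pics/side1.png

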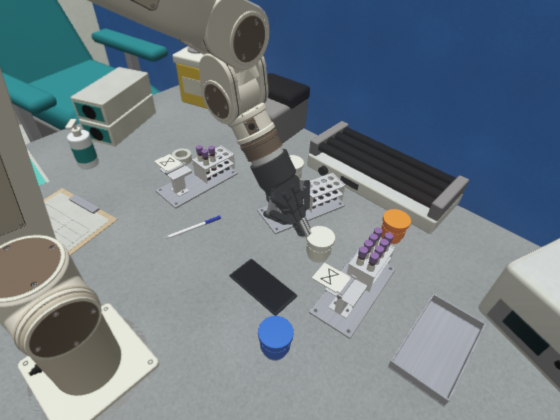

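View pics/wrist1.png

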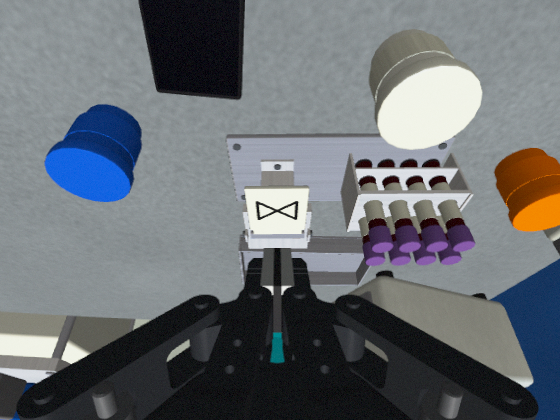

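Emit:
{"op": "apply_moves", "data": {"rows": [0.295, 0.017, 0.393, 0, 0, 0, -1, 0.524, 0.018, 0.721, 0, 0, 0, -1, 0.7, 0.018, 0.96, 0, 0, 0, -1, 0.72, 0.018, 1.0, 0, 0, 0, -1, 0.72, 0.018, 1.0, 0, 0, 0, -1]}}

```text
t: 2.0
tool_pos: [0.4299, -0.1562, 0.059]
tool_rot: [0.225, 0.638, 0.709, -0.199]
ft_force: [-0.3, 0.2, -0.0]
width: -0.0004
```

```bash
python3 -c "
from h import *
rows('full',[(100,-42),(80,-42),(65,-42),(51,-42)])
from plant import vision
for n in ['side','wrist']:
  c=vision.capture(n);cv2.imwrite(f'pics/{n}2.png',c['pixels'])
  if n=='side': cv2.imwrite('pics/side2z.png',cv2.resize(c['pixels'][200:350,230:430],None,fx=4,fy=4))
"
```

```text
t 2.0 pos [ 0.4299 -0.1562  0.059 ] F [-0.34  0.23 -0.  ] w -0.0004
(100, -42) [ 0.426 -0.158  0.048] [0.053, -0.039, 0.095] [0.001, -0.001, -0.002]
(80, -42) [ 0.428 -0.178  0.048] [-0.111, -0.038, 0.21] [0.001, -0.001, -0.002]
(65, -42) [ 0.43  -0.192  0.048] [-0.234, -0.038, 0.296] [0.001, -0.001, -0.002]
(51, -42) [ 0.432 -0.206  0.048] [-0.349, -0.038, 0.376] [0.001, -0.001, -0.002]
```

View pics/side2z.png

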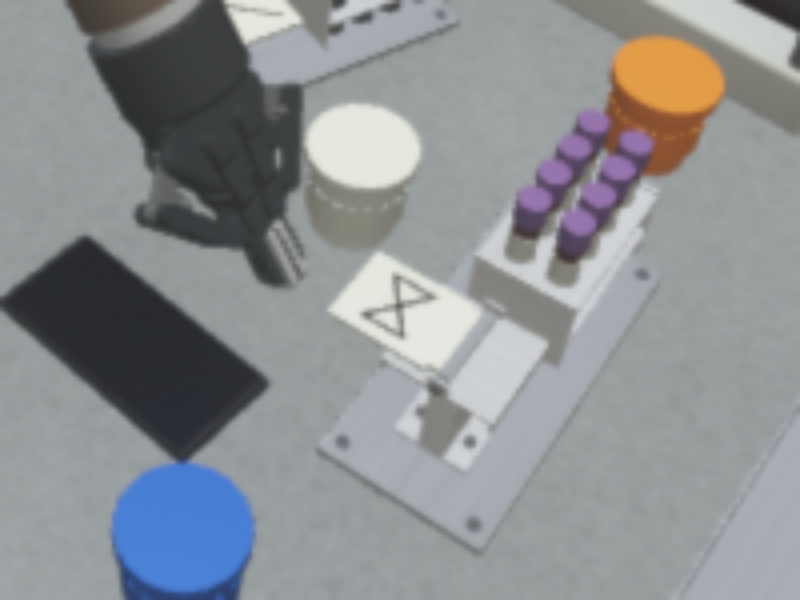

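Emit:
{"op": "apply_moves", "data": {"rows": [-0.03, -0.04, 0.15, 0, 0, 0, -1, -0.12, -0.06, 0.21, 0, 0, 0, -1, -0.234, -0.06, 0.296, 0, 0, 0, -1, -0.349, -0.06, 0.376, 0, 0, 0, -1, -0.349, -0.06, 0.376, 0, 0, 0, -1]}}

```text
t: 2.72
tool_pos: [0.4301, -0.2077, 0.0497]
tool_rot: [0.226, 0.639, 0.708, -0.199]
ft_force: [-0.8, 0.8, -0.3]
width: -0.0002
```

```bash
python3 -c "
from h import *
rows('full',[(51,-42),(50,-25),(50,-10),(49,5),(48,20),(45,32),(40,42),(30,52),(20,57)])
from plant import vision
for n in ['side']:
  c=vision.capture(n);cv2.imwrite('pics/side3z.png',cv2.resize(c['pixels'][200:350,230:430],None,fx=4,fy=4))
"
```

```text
t 2.725 pos [ 0.4301 -0.2077  0.0497] F [-0.8   0.83 -0.35] w -0.0002
(51, -42) [ 0.432 -0.206  0.048] [0.018, 0.016, 0.006] [0.002, -0.0, -0.005]
(50, -25) [ 0.432 -0.207  0.065] [-0.087, 0.018, -0.128] [0.002, -0.0, -0.005]
(50, -10) [ 0.432 -0.207  0.08 ] [-0.173, 0.019, -0.251] [0.002, -0.0, -0.005]
(49, 5) [ 0.432 -0.208  0.095] [-0.268, 0.02, -0.368] [0.002, -0.0, -0.005]
(48, 20) [ 0.432 -0.209  0.11 ] [-0.362, 0.021, -0.485] [0.002, -0.0, -0.005]
(45, 32) [ 0.432 -0.212  0.122] [-0.455, 0.022, -0.566] [0.002, -0.0, -0.005]
(40, 42) [ 0.433 -0.217  0.132] [-0.554, 0.023, -0.619] [0.002, -0.0, -0.005]
(30, 52) [ 0.434 -0.227  0.142] [-0.693, 0.024, -0.644] [0.002, -0.0, -0.005]
(20, 57) [ 0.435 -0.237  0.147] [-0.803, 0.025, -0.628] [0.002, -0.0, -0.005]
```

View pics/side3z.png

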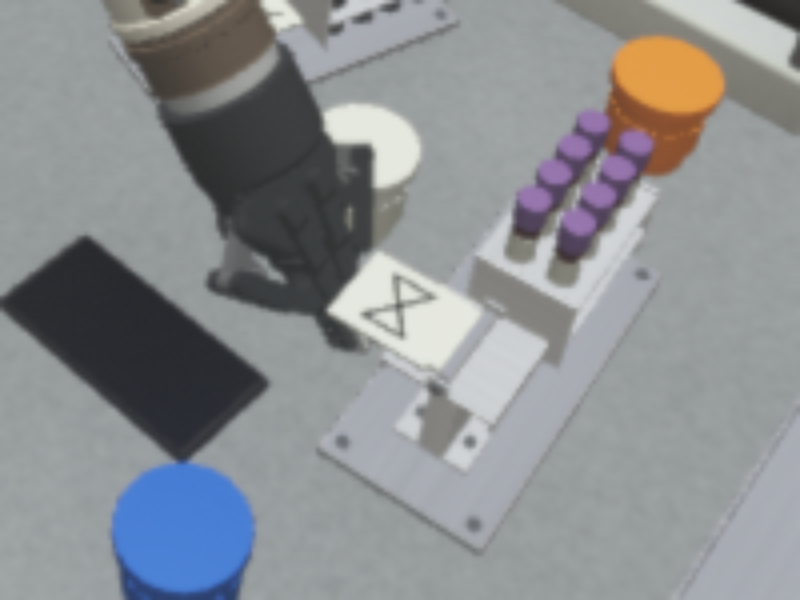

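The side view shows the fingertips under the overhanging sign at about (345,340) in the zoomed crop. I'll lift slowly.

Emit:
{"op": "apply_moves", "data": {"rows": [-0.03, 0.018, -0.06, 0, 0, 0, -1, -0.087, 0.018, -0.128, 0, 0, 0, -1, -0.13, 0.018, -0.19, 0, 0, 0, -1, -0.173, 0.018, -0.251, 0, 0, 0, -1, -0.22, 0.018, -0.31, 0, 0, 0, -1, -0.268, 0.018, -0.368, 0, 0, 0, -1, -0.315, 0.02, -0.427, 0, 0, 0, -1, -0.362, 0.02, -0.485, 0, 0, 0, -1, -0.362, 0.02, -0.485, 0, 0, 0, -1]}}

```text
t: 3.9
tool_pos: [0.4322, -0.209, 0.1106]
tool_rot: [0.226, 0.639, 0.708, -0.198]
ft_force: [-0.3, -0.9, -0.6]
width: 0.0001
```

```bash
python3 -c "
from h import *
rows('full',[(48,20),(45,32),(40,42),(30,52),(20,57),(10,60),(0,61),(-10,61),(-22,57),(-35,50),(-43,46),(-50,40)])
from plant import vision
for n in ['side']:
  c=vision.capture(n);cv2.imwrite('pics/side4z.png',cv2.resize(c['pixels'][200:350,230:430],None,fx=4,fy=4))
"
```

```text
t 3.9 pos [ 0.4322 -0.209   0.1106] F [-0.27 -0.87 -0.55] w 0.0001
(48, 20) [ 0.432 -0.209  0.11 ] [0.001, -0.003, 0.006] [0.003, -0.0, -0.005]
(45, 32) [ 0.432 -0.212  0.122] [-0.093, -0.002, -0.076] [0.003, -0.0, -0.005]
(40, 42) [ 0.433 -0.217  0.132] [-0.191, -0.001, -0.129] [0.003, -0.0, -0.005]
(30, 52) [ 0.434 -0.227  0.142] [-0.33, -0.0, -0.153] [0.003, -0.0, -0.005]
(20, 57) [ 0.435 -0.237  0.147] [-0.441, 0.001, -0.137] [0.003, -0.0, -0.005]
(10, 60) [ 0.436 -0.247  0.15 ] [-0.54, 0.001, -0.104] [0.003, -0.0, -0.005]
(0, 61) [ 0.437 -0.257  0.151] [-0.628, 0.002, -0.055] [0.003, -0.0, -0.005]
(-10, 61) [ 0.438 -0.267  0.151] [-0.71, 0.002, 0.002] [0.003, -0.0, -0.005]
(-22, 57) [ 0.44  -0.279  0.147] [-0.785, 0.002, 0.104] [0.003, -0.0, -0.005]
(-35, 50) [ 0.441 -0.292  0.14 ] [-0.851, 0.002, 0.236] [0.003, -0.0, -0.005]
(-43, 46) [ 0.442 -0.3    0.136] [-0.894, 0.002, 0.314] [0.003, -0.0, -0.005]
(-50, 40) [ 0.443 -0.307  0.13 ] [-0.917, 0.002, 0.404] [0.003, -0.0, -0.005]
```

View pics/side4z.png

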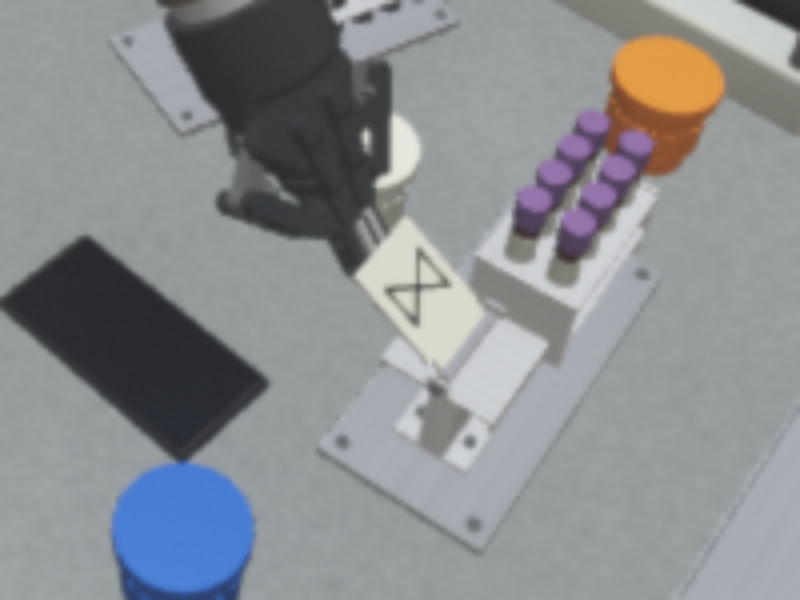

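Sign lifting as planned (edge at (385,250) of the crop, roughly 30°). Continue.

Emit:
{"op": "apply_moves", "data": {"rows": [-0.05, -0.002, -0.04, 0, 0, 0, -1, -0.093, -0.002, -0.076, 0, 0, 0, -1, -0.14, 0, -0.1, 0, 0, 0, -1, -0.191, 0, -0.129, 0, 0, 0, -1, -0.26, 0, -0.14, 0, 0, 0, -1, -0.33, 0, -0.153, 0, 0, 0, -1, -0.385, 0, -0.145, 0, 0, 0, -1, -0.441, 0, -0.137, 0, 0, 0, -1, -0.49, 0, -0.12, 0, 0, 0, -1, -0.54, 0, -0.104, 0, 0, 0, -1]}}

```text
t: 5.2
tool_pos: [0.4357, -0.2474, 0.1497]
tool_rot: [0.226, 0.639, 0.708, -0.198]
ft_force: [0.1, -0.2, -0.4]
width: 0.0003
```

```bash
python3 -c "
from h import *
rows('full',[(0,61),(-10,61),(-22,57),(-30,53),(-35,50),(-43,46),(-50,40)])
from plant import vision
for n in ['side']:
  c=vision.capture(n);cv2.imwrite('pics/side5z.png',cv2.resize(c['pixels'][200:350,230:430],None,fx=4,fy=4))
"
```

```text
t 5.2 pos [ 0.4357 -0.2474  0.1497] F [ 0.14 -0.2  -0.36] w 0.0003
(0, 61) [ 0.437 -0.257  0.151] [-0.088, 0.005, 0.044] [0.002, -0.0, -0.004]
(-10, 61) [ 0.438 -0.267  0.151] [-0.17, 0.005, 0.102] [0.002, -0.0, -0.004]
(-22, 57) [ 0.44  -0.279  0.147] [-0.246, 0.005, 0.203] [0.002, -0.0, -0.004]
(-30, 53) [ 0.44  -0.287  0.143] [-0.288, 0.005, 0.282] [0.002, -0.0, -0.004]
(-35, 50) [ 0.441 -0.292  0.14 ] [-0.312, 0.005, 0.335] [0.002, -0.0, -0.004]
(-43, 46) [ 0.442 -0.3    0.136] [-0.355, 0.005, 0.414] [0.002, -0.0, -0.004]
(-50, 40) [ 0.443 -0.307  0.13 ] [-0.378, 0.005, 0.503] [0.002, -0.0, -0.004]
```

View pics/side5z.png

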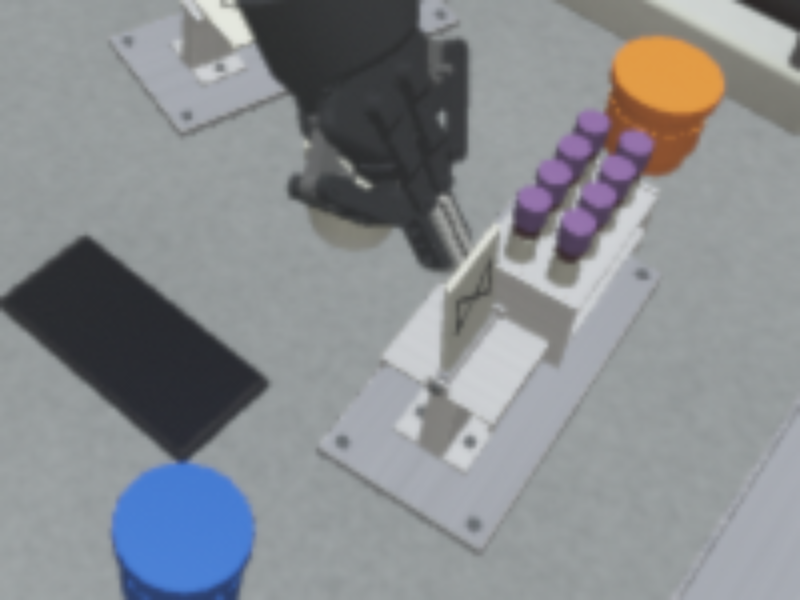

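The sign is now near upright. I'll push it over.

Emit:
{"op": "apply_moves", "data": {"rows": [-0.045, 0.005, 0.022, 0, 0, 0, -1, -0.088, 0.005, 0.044, 0, 0, 0, -1, -0.13, 0.005, 0.073, 0, 0, 0, -1, -0.17, 0.005, 0.102, 0, 0, 0, -1, -0.21, 0.005, 0.152, 0, 0, 0, -1, -0.246, 0.005, 0.203, 0, 0, 0, -1, -0.288, 0.005, 0.282, 0, 0, 0, -1, -0.312, 0.005, 0.335, 0, 0, 0, -1, -0.355, 0.005, 0.414, 0, 0, 0, -1, -0.378, 0.005, 0.48, 0, 0, 0, -1]}}

```text
t: 6.5
tool_pos: [0.4426, -0.3065, 0.1321]
tool_rot: [0.226, 0.639, 0.708, -0.199]
ft_force: [0.5, 0.7, -0.6]
width: -0.0001
```

```bash
python3 -c "
from h import *
rows('full',[(-20,70),(20,90),(60,110),(100,130)])
from plant import vision
for n in ['side']:
  c=vision.capture(n);cv2.imwrite('pics/side6z.png',cv2.resize(c['pixels'][200:350,230:430],None,fx=4,fy=4))
"
```

```text
t 6.5 pos [ 0.4426 -0.3065  0.1321] F [ 0.46  0.68 -0.62] w -0.0001
(-20, 70) [ 0.439 -0.277  0.16 ] [0.083, 0.0, -0.4] [0.002, 0.0, -0.005]
(20, 90) [ 0.435 -0.237  0.18 ] [0.296, 0.0, -0.794] [0.002, 0.0, -0.005]
(60, 110) [ 0.431 -0.197  0.2  ] [0.509, -0.0, -1.187] [0.002, 0.0, -0.005]
(100, 130) [ 0.426 -0.158  0.22 ] [0.722, -0.0, -1.58] [0.002, 0.0, -0.005]
```

View pics/side6z.png

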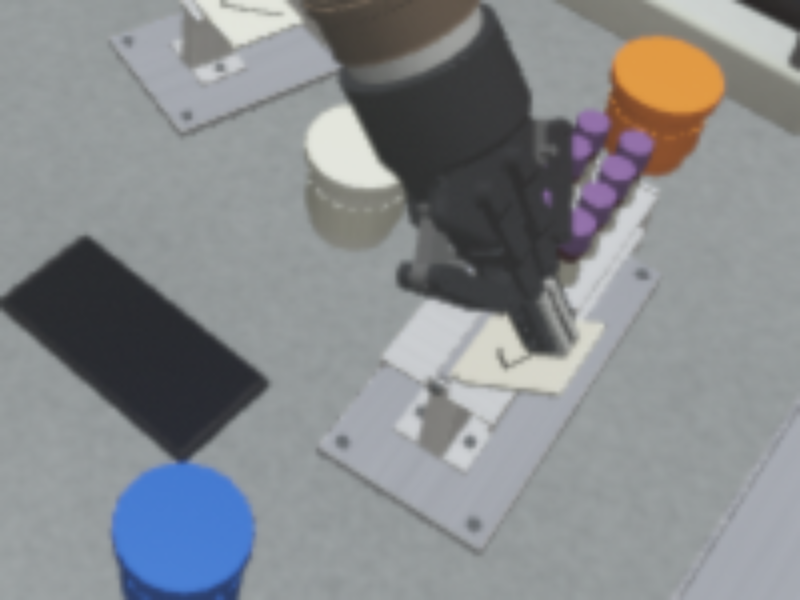

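The sign has gone over, tick face up, and is sinking. Next I'll retreat up and out.

Emit:
{"op": "apply_moves", "data": {"rows": [0.04, 0, -0.2, 0, 0, 0, -1, 0.083, 0, -0.4, 0, 0, 0, -1, 0.19, 0, -0.6, 0, 0, 0, -1, 0.296, 0, -0.794, 0, 0, 0, -1, 0.4, 0, -1, 0, 0, 0, -1, 0.6, 0, -1, 0, 0, 0, -1, 0.72, 0, -1, 0, 0, 0, -1]}}

```text
t: 7.42
tool_pos: [0.4299, -0.1904, 0.1719]
tool_rot: [0.226, 0.639, 0.708, -0.199]
ft_force: [0.4, -0.6, 0.3]
width: -0.0002
```

```bash
python3 -c "
from h import *
rows('empty',[(100,100)])
from plant import vision
for n in ['side']:
  c=vision.capture(n);cv2.imwrite('pics/side7.png',c['pixels'])
  P=cloud(c);im=c['pixels'].astype(int)
  m=(im.min(2)>150)&(P[...,2]>.075)&(P[...,2]<.15)&(abs(P[...,0]-.44)<.06)&(abs(P[...,1]+.31)<.12)
  X=P[m];print(X.min(0).round(3),X.max(0).round(3));o=X[:,1]<-.31;print(X[o][:,2].mean(),X[o][:,2].max())
"
```

```text
t 7.425 pos [ 0.4299 -0.1904  0.1719] F [ 0.42 -0.63  0.32] w -0.0002
(100, 100) [ 0.528 -0.097  0.19 ] [0.581, 1.073, -0.62] [0.005, 0.766, 0.271]
[ 0.405 -0.343  0.075] [ 0.472 -0.238  0.092]
0.08609423306603595 0.08930571487934601
```

View pics/side7.png

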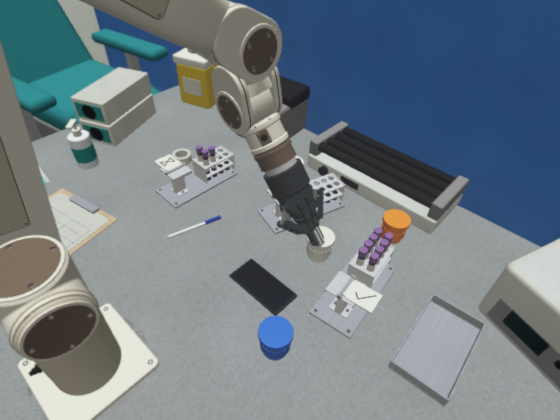

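```bash
cat >> h.py <<'E'
def to(T,Rt):
    from plant import sense
    s=sense();p=np.array(s['tool_pos']);R=Ro.from_quat(np.array(s['tool_rot'])[[1,2,3,0]]).as_matrix()
    print(s['t'],(R.T@(np.array(T)-p)/.1).round(3).tolist(),(Ro.from_matrix(R.T@Rt).as_rotvec()/(np.pi/2)).round(3).tolist())
E
python3 -c "
from h import *
R0=np.array([[0,1,0],[1,0,0],[0,0,-1.]])
for T in [(.43,-.15,.22),(.45,-.13,.24),(.5,-.10,.25)]: to(T,R0)
to((.52,-.11,.25),target('empty',85,100)[1])
"
```

```text
7.475 [0.042, 0.053, -0.63] [0.023, 0.388, 0.064]
7.475 [0.073, 0.274, -0.895] [0.023, 0.388, 0.064]
7.475 [0.219, 0.803, -1.115] [0.023, 0.388, 0.064]
7.475 [0.121, 0.991, -1.045] [0.003, 0.765, 0.271]
```

Emit:
{"op": "apply_moves", "data": {"rows": [0.02, 0.03, -0.4, 0, 0.05, 0, -1, 0.042, 0.053, -0.63, 0, 0.15, 0.04, -1, 0.07, 0.3, -0.9, 0, 0.25, 0.08, -1, 0.15, 0.6, -1, 0, 0.36, 0.12, -1, 0.13, 0.85, -1, 0, 0.47, 0.16, -1, 0.12, 0.99, -1, 0, 0.58, 0.2, -1, 0.12, 0.99, -1, 0.003, 0.69, 0.24, -1, 0.12, 0.99, -1, 0.003, 0.765, 0.271, -1, 0.12, 0.99, -1, 0.003, 0.765, 0.271, -1]}}

```text
t: 8.6
tool_pos: [0.5193, -0.1147, 0.2441]
tool_rot: [-0.18, 0.767, 0.567, 0.24]
ft_force: [0.3, -0.0, 0.1]
width: -0.0003
```

```bash
python3 -c "
from h import *
rows('empty',[(85,100),(85,40),(85,-10),(85,-30),(58,-30)])
"
```

```text
t 8.6 pos [ 0.5193 -0.1147  0.2441] F [ 0.31 -0.01  0.1 ] w -0.0003
(85, 100) [ 0.532 -0.082  0.19 ] [-0.023, 0.029, 0.642] [-0.001, 0.001, -0.003]
(85, 40) [ 0.532 -0.082  0.13 ] [-0.366, 0.032, 1.134] [-0.001, 0.001, -0.003]
(85, -10) [ 0.532 -0.082  0.08 ] [-0.653, 0.034, 1.544] [-0.001, 0.001, -0.003]
(85, -30) [ 0.532 -0.082  0.06 ] [-0.767, 0.035, 1.708] [-0.001, 0.001, -0.003]
(58, -30) [ 0.54  -0.056  0.06 ] [-0.546, 0.034, 1.863] [-0.001, 0.001, -0.003]
```

Emit:
{"op": "apply_moves", "data": {"rows": [0, 0.02, 0.4, 0, 0, 0, -1, -0.023, 0.029, 0.642, 0, 0, 0, -1, -0.15, 0.03, 0.82, 0, 0, 0, -1, -0.27, 0.03, 1, 0, 0, 0, -1, -0.27, 0.03, 1, 0, 0, 0, -1]}}

```text
t: 9.22
tool_pos: [0.5313, -0.0808, 0.1458]
tool_rot: [-0.18, 0.767, 0.567, 0.239]
ft_force: [0.0, 0.1, -0.2]
width: 0.0001
```

```bash
python3 -c "
from h import *
rows('empty',[(85,40),(85,-10),(85,-30),(58,-30)])
from plant import vision
c=vision.capture('side');cv2.imwrite('pics/side8z.png',cv2.resize(c['pixels'][130:280,200:400],None,fx=4,fy=4))
c=vision.capture('wrist');cv2.imwrite('pics/wrist8.png',c['pixels'])
c=vision.capture('scene');cv2.imwrite('pics/scene8z.png',cv2.resize(c['pixels'][170:320,170:370],None,fx=4,fy=4))
"
```

```text
t 9.225 pos [ 0.5313 -0.0808  0.1458] F [ 0.01  0.07 -0.17] w 0.0001
(85, 40) [ 0.532 -0.082  0.13 ] [-0.098, 0.012, 0.122] [-0.003, 0.002, -0.003]
(85, -10) [ 0.532 -0.082  0.08 ] [-0.384, 0.015, 0.532] [-0.003, 0.002, -0.003]
(85, -30) [ 0.532 -0.082  0.06 ] [-0.498, 0.016, 0.696] [-0.003, 0.002, -0.003]
(58, -30) [ 0.54  -0.056  0.06 ] [-0.277, 0.016, 0.851] [-0.003, 0.002, -0.003]
```

View pics/side8z.png

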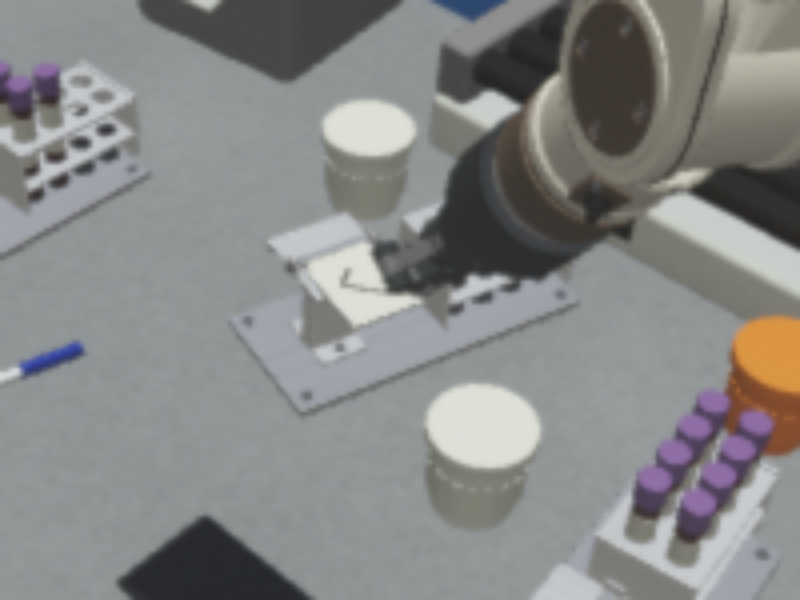

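View pics/wrist8.png

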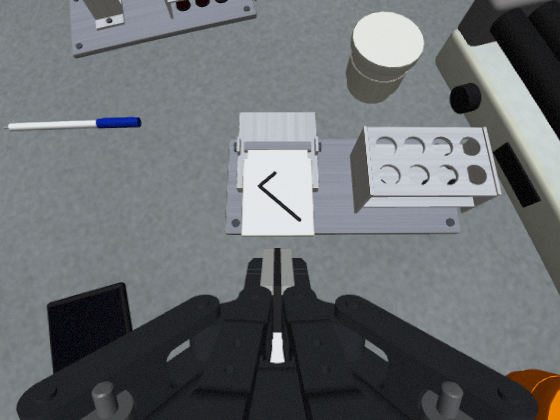

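View pics/scene8z.png

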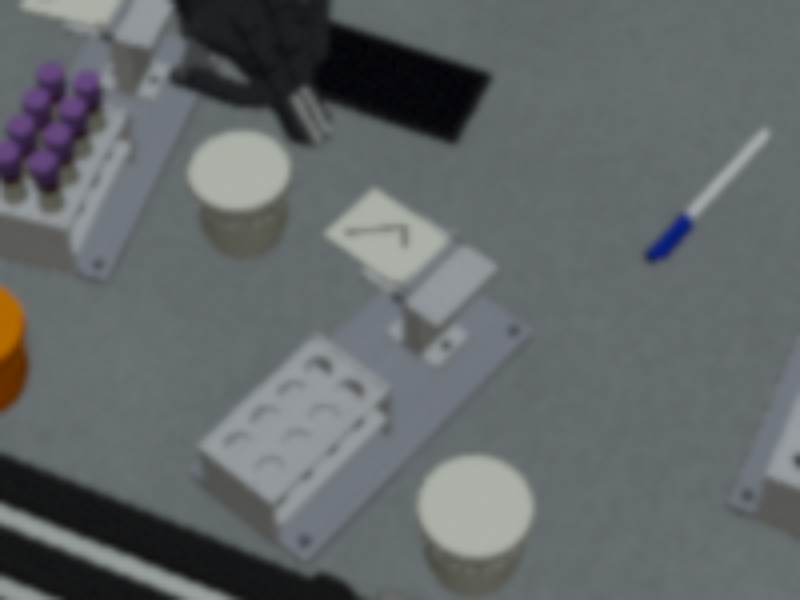

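Fingers (277,255) are centred on the sign (278,190). Going down to entry and in.

Emit:
{"op": "apply_moves", "data": {"rows": [-0.098, 0.012, 0.122, 0, 0, 0, -1, -0.24, 0.014, 0.33, 0, 0, 0, -1, -0.384, 0.015, 0.532, 0, 0, 0, -1, -0.48, 0.016, 0.67, 0, 0, 0, -1, -0.498, 0.016, 0.696, 0, 0, 0, -1, -0.498, 0.016, 0.696, 0, 0, 0, -1]}}

```text
t: 10.12
tool_pos: [0.5343, -0.0835, 0.0627]
tool_rot: [-0.179, 0.767, 0.567, 0.241]
ft_force: [-0.1, 0.3, -0.1]
width: -0.0001
```

```bash
python3 -c "
from h import *
rows('empty',[(70,-30),(57,-30),(57,-22),(56,-14),(54,-5),(52,5),(50,12),(48,20)])
from plant import vision
c=vision.capture('side');cv2.imwrite('pics/side9z.png',cv2.resize(c['pixels'][130:280,200:400],None,fx=4,fy=4))
c=vision.capture('scene');cv2.imwrite('pics/scene9z.png',cv2.resize(c['pixels'][170:320,170:370],None,fx=4,fy=4))
"
```

```text
t 10.125 pos [ 0.5343 -0.0835  0.0627] F [-0.13  0.25 -0.08] w -0.0001
(70, -30) [ 0.536 -0.068  0.06 ] [0.114, -0.025, 0.11] [0.0, 0.001, -0.002]
(57, -30) [ 0.54  -0.055  0.06 ] [0.22, -0.025, 0.184] [0.0, 0.001, -0.002]
(57, -22) [ 0.54  -0.055  0.068] [0.266, -0.025, 0.118] [0.0, 0.001, -0.002]
(56, -14) [ 0.541 -0.054  0.076] [0.32, -0.026, 0.059] [0.0, 0.001, -0.002]
(54, -5) [ 0.541 -0.052  0.085] [0.388, -0.026, -0.004] [0.0, 0.001, -0.002]
(52, 5) [ 0.542 -0.051  0.095] [0.462, -0.026, -0.074] [0.0, 0.001, -0.002]
(50, 12) [ 0.542 -0.049  0.102] [0.518, -0.026, -0.12] [0.0, 0.001, -0.002]
(48, 20) [ 0.543 -0.047  0.11 ] [0.58, -0.026, -0.175] [0.0, 0.001, -0.002]
```

View pics/side9z.png

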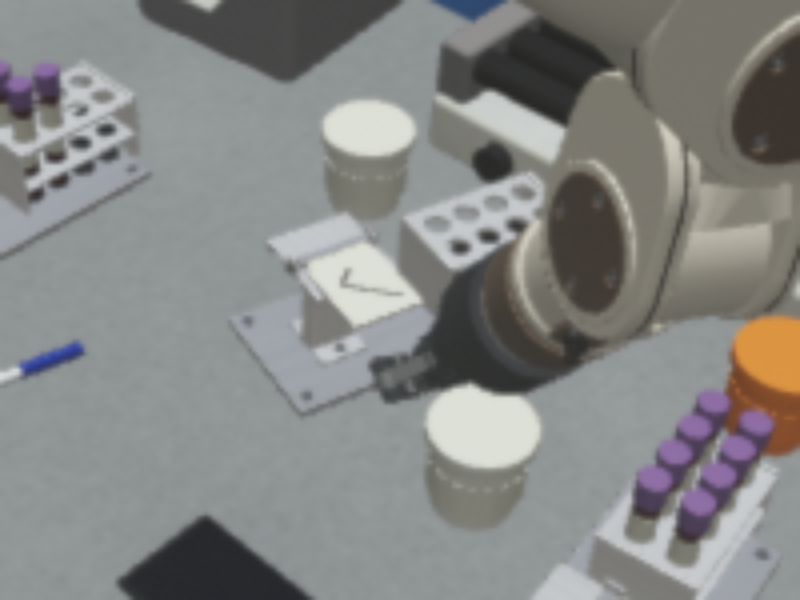

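View pics/scene9z.png

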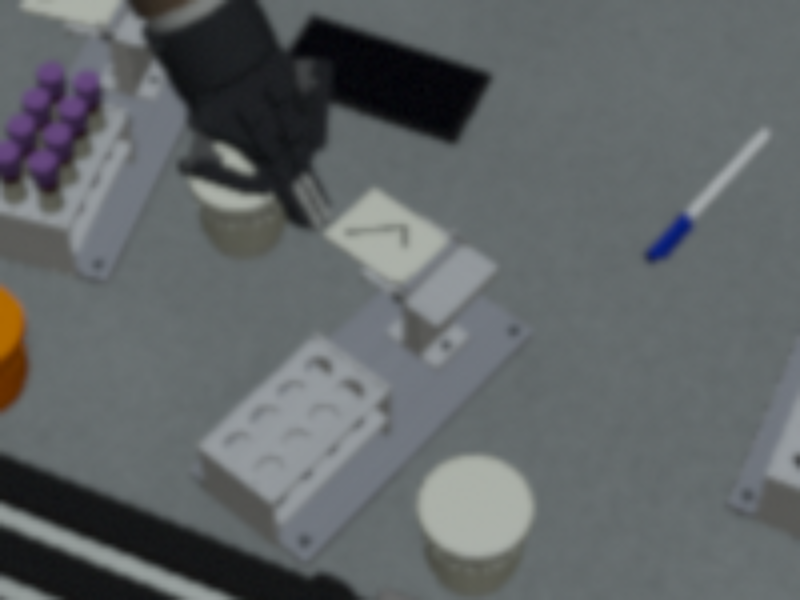

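Emit:
{"op": "apply_moves", "data": {"rows": [0.06, -0.01, 0.055, 0, 0, 0, -1, 0.114, -0.025, 0.11, 0, 0, 0, -1, 0.17, -0.025, 0.147, 0, 0, 0, -1, 0.22, -0.025, 0.18, 0, 0, 0, -1, 0.22, -0.025, 0.18, 0, 0, 0, -1]}}

```text
t: 10.85
tool_pos: [0.5406, -0.0552, 0.0611]
tool_rot: [-0.178, 0.767, 0.568, 0.241]
ft_force: [0.6, -0.2, -0.2]
width: 0.0001
```

```bash
python3 -c "
from h import *
rows('empty',[(57,-30),(57,-22),(56,-14),(54,-5),(52,5),(50,12),(48,20)])
from plant import vision
c=vision.capture('scene');cv2.imwrite('pics/scene10z.png',cv2.resize(c['pixels'][170:320,170:370],None,fx=4,fy=4))
"
```

```text
t 10.85 pos [ 0.5406 -0.0552  0.0611] F [ 0.63 -0.18 -0.15] w 0.0001
(57, -30) [ 0.54  -0.055  0.06 ] [-0.008, -0.003, 0.006] [0.001, 0.002, -0.001]
(57, -22) [ 0.54  -0.055  0.068] [0.038, -0.003, -0.059] [0.001, 0.002, -0.001]
(56, -14) [ 0.541 -0.054  0.076] [0.092, -0.003, -0.119] [0.001, 0.002, -0.001]
(54, -5) [ 0.541 -0.052  0.085] [0.16, -0.003, -0.182] [0.001, 0.002, -0.001]
(52, 5) [ 0.542 -0.051  0.095] [0.233, -0.003, -0.252] [0.001, 0.002, -0.001]
(50, 12) [ 0.542 -0.049  0.102] [0.29, -0.003, -0.298] [0.001, 0.002, -0.001]
(48, 20) [ 0.543 -0.047  0.11 ] [0.352, -0.003, -0.353] [0.001, 0.002, -0.001]
```

View pics/scene10z.png

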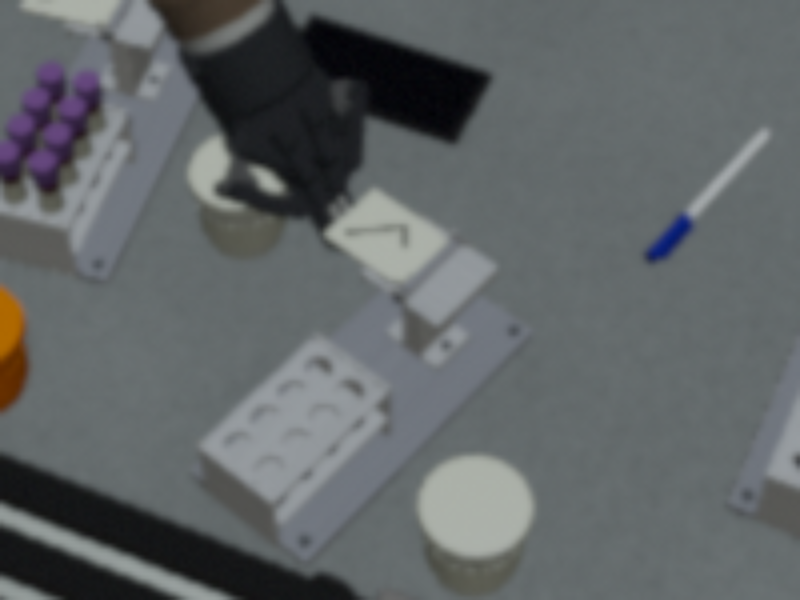

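The fingertips are hidden under the sign's free edge at about (335,215). Lifting.

Emit:
{"op": "apply_moves", "data": {"rows": [0.015, 0, -0.03, 0, 0, 0, -1, 0.038, 0, -0.06, 0, 0, 0, -1, 0.065, 0, -0.09, 0, 0, 0, -1, 0.092, 0, -0.119, 0, 0, 0, -1, 0.126, 0, -0.15, 0, 0, 0, -1, 0.16, 0, -0.182, 0, 0, 0, -1, 0.195, 0, -0.217, 0, 0, 0, -1, 0.233, 0, -0.252, 0, 0, 0, -1, 0.29, 0, -0.298, 0, 0, 0, -1, 0.352, 0, -0.353, 0, 0, 0, -1]}}

```text
t: 12.15
tool_pos: [0.543, -0.0465, 0.1106]
tool_rot: [-0.179, 0.767, 0.568, 0.241]
ft_force: [1.2, -0.6, -0.6]
width: 0.0
```

```bash
python3 -c "
from h import *
rows('empty',[(48,20),(45,32),(40,42),(30,52),(20,57),(10,60),(0,61)])
from plant import vision
c=vision.capture('scene');cv2.imwrite('pics/scene11z.png',cv2.resize(c['pixels'][170:320,170:370],None,fx=4,fy=4))
"
```

```text
t 12.15 pos [ 0.543  -0.0465  0.1106] F [ 1.21 -0.61 -0.57] w 0.0
(48, 20) [ 0.543 -0.047  0.11 ] [-0.005, -0.001, 0.002] [0.0, 0.001, -0.001]
(45, 32) [ 0.544 -0.044  0.122] [0.088, -0.001, -0.08] [0.0, 0.001, -0.001]
(40, 42) [ 0.545 -0.039  0.132] [0.186, -0.001, -0.133] [0.0, 0.001, -0.001]
(30, 52) [ 0.548 -0.03   0.142] [0.326, -0.001, -0.158] [0.0, 0.001, -0.001]
(20, 57) [ 0.551 -0.02   0.147] [0.436, -0.001, -0.142] [0.0, 0.001, -0.001]
(10, 60) [ 0.554 -0.01   0.15 ] [0.535, -0.001, -0.109] [0.0, 0.001, -0.001]
(0, 61) [ 0.557 -0.001  0.151] [0.623, -0.002, -0.06] [0.0, 0.001, -0.001]
```

View pics/scene11z.png

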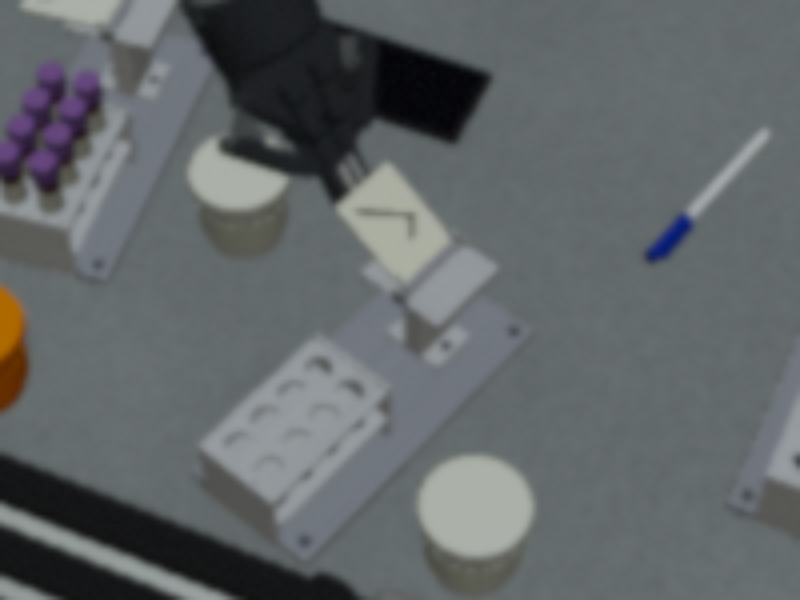

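The sign is rising (edge at (365,185)). Continuing along the same arc.

Emit:
{"op": "apply_moves", "data": {"rows": [0.044, 0, -0.04, 0, 0, 0, -1, 0.088, 0, -0.08, 0, 0, 0, -1, 0.137, 0, -0.107, 0, 0, 0, -1, 0.186, 0, -0.133, 0, 0, 0, -1, 0.256, 0, -0.145, 0, 0, 0, -1, 0.326, 0, -0.158, 0, 0, 0, -1, 0.38, 0, -0.15, 0, 0, 0, -1, 0.436, 0, -0.142, 0, 0, 0, -1, 0.485, 0, -0.125, 0, 0, 0, -1, 0.535, 0, -0.109, 0, 0, 0, -1]}}

```text
t: 13.45
tool_pos: [0.5546, -0.0101, 0.1514]
tool_rot: [-0.178, 0.766, 0.568, 0.241]
ft_force: [-0.7, -0.6, -0.3]
width: -0.0001
```

```bash
python3 -c "
from h import *
rows('empty',[(0,61),(-10,61),(-22,57),(-30,53),(-35,50),(-43,46),(-50,40)])
from plant import vision
c=vision.capture('scene');cv2.imwrite('pics/scene12z.png',cv2.resize(c['pixels'][170:320,170:370],None,fx=4,fy=4))
"
```

```text
t 13.45 pos [ 0.5546 -0.0101  0.1514] F [-0.71 -0.56 -0.34] w -0.0001
(0, 61) [ 0.557 -0.001  0.151] [0.077, -0.006, 0.056] [0.001, 0.001, 0.0]
(-10, 61) [0.56  0.009 0.151] [0.159, -0.006, 0.113] [0.001, 0.001, 0.0]
(-22, 57) [0.563 0.02  0.147] [0.234, -0.007, 0.214] [0.001, 0.001, 0.0]
(-30, 53) [0.565 0.028 0.143] [0.277, -0.007, 0.293] [0.001, 0.001, 0.0]
(-35, 50) [0.567 0.033 0.14 ] [0.301, -0.007, 0.346] [0.001, 0.001, 0.0]
(-43, 46) [0.569 0.04  0.136] [0.343, -0.007, 0.425] [0.001, 0.001, 0.0]
(-50, 40) [0.571 0.047 0.13 ] [0.366, -0.007, 0.514] [0.001, 0.001, 0.0]
```

View pics/scene12z.png

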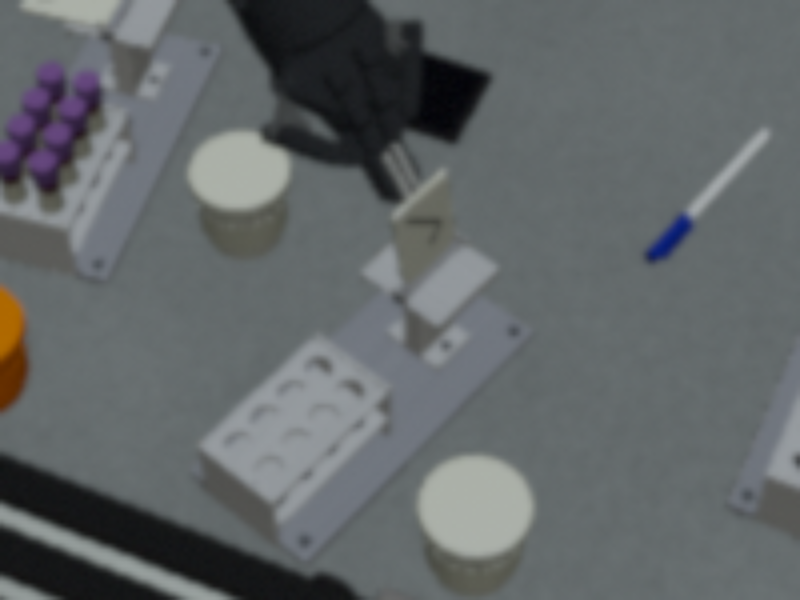

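Nearly upright. Next I'll push it past upright.

Emit:
{"op": "apply_moves", "data": {"rows": [0.04, 0, 0.028, 0, 0, 0, -1, 0.077, 0, 0.056, 0, 0, 0, -1, 0.118, 0, 0.085, 0, 0, 0, -1, 0.159, 0, 0.113, 0, 0, 0, -1, 0.2, 0, 0.16, 0, 0, 0, -1, 0.234, 0, 0.214, 0, 0, 0, -1, 0.277, 0, 0.293, 0, 0, 0, -1, 0.301, 0, 0.346, 0, 0, 0, -1, 0.343, 0, 0.425, 0, 0, 0, -1, 0.366, 0, 0.49, 0, 0, 0, -1]}}

```text
t: 14.75
tool_pos: [0.5718, 0.0465, 0.1321]
tool_rot: [-0.178, 0.766, 0.568, 0.242]
ft_force: [-0.9, -0.9, 0.3]
width: -0.0
```

Emit:
{"op": "apply_moves", "data": {"rows": [-0.04, 0, -0.2, 0, 0, 0, -1, -0.083, 0, -0.4, 0, 0, 0, -1, -0.19, 0, -0.6, 0, 0, 0, -1, -0.296, 0, -0.794, 0, 0, 0, -1, -0.4, 0, -1, 0, 0, 0, -1, -0.5, 0, -1, 0, 0, 0, -1]}}

```text
t: 15.5
tool_pos: [0.544, -0.0486, 0.1862]
tool_rot: [-0.177, 0.766, 0.568, 0.243]
ft_force: [-0.5, 0.6, -0.3]
width: -0.0006
```

```bash
python3 -c "
from h import *
from plant import vision,sense
s=sense();print(s['t'],s['tool_pos'],s['ft_force'])
c=vision.capture('scene');cv2.imwrite('pics/scene13z.png',cv2.resize(c['pixels'][120:330,160:440],None,fx=2.8,fy=2.8))
c=vision.capture('side');cv2.imwrite('pics/side13.png',c['pixels'])
"
```

```text
15.5 [ 0.5440368  -0.0485695   0.18624854] [-0.4809776   0.55684007 -0.28718781]
```

View pics/scene13z.png

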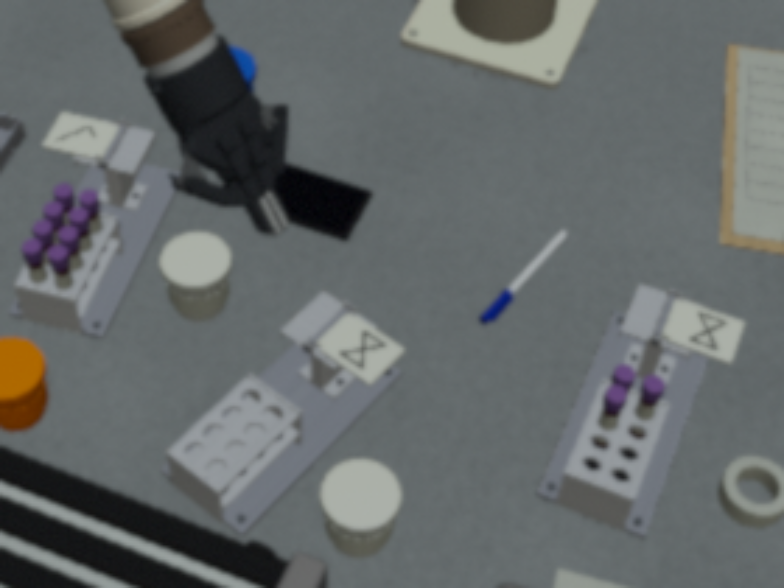

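View pics/side13.png

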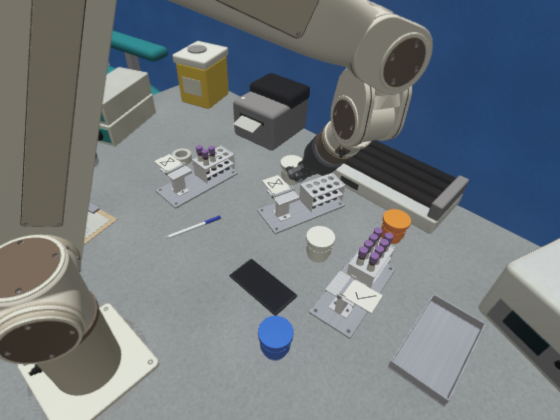

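Emit:
{"op": "apply_moves", "data": {"rows": [-0.1, 0, -0.3, 0, 0, 0, -1, -0.2, 0, -0.6, 0, 0, 0, -1, -0.2, 0, -0.6, 0, 0, 0, -1, -0.2, 0, -0.6, 0, 0, 0, -1, -0.2, 0, -0.6, 0, 0, 0, -1, -0.2, 0, -0.6, 0, 0, 0, -1, -0.2, 0, -0.6, 0, 0, 0, -1, -0.2, 0, -0.6, 0, 0, 0, -1]}}

```text
t: 16.6
tool_pos: [0.5279, -0.0962, 0.2218]
tool_rot: [-0.179, 0.766, 0.568, 0.241]
ft_force: [0.9, -0.1, 0.7]
width: 0.0002
```

```bash
python3 -c "
from h import *
from plant import vision,sense
s=sense();print(s['t'],s['tool_pos'],s['ft_force'])
for n in ['scene','side']:
  c=vision.capture(n);c0=dict(np.load(n+'0.npz'));im=c['pixels'].astype(int);P=cloud(c)
  for k,pin,o in [('full',[.439,-.274],-RK['full']['out']),('empty',[.5617,.0155],-RK['empty']['out']),('part',[.428,.289],np.array([0,1.]))]:
    d=P[...,:2]-pin;u=d@o;v=d@np.array([-o[1],o[0]])
    m=(u>.02)&(u<.09)&(abs(v)<.035)&(P[...,2]>.06)&(P[...,2]<.16)&(im.min(2)>140)
    A=np.c_[u[m],np.ones(m.sum())];sl=np.linalg.lstsq(A,P[m][:,2],rcond=None)[0][0]
    print(n,k,m.sum(),'z',P[m][:,2].mean().round(4),'slope rad',sl.round(3),'u max',u[m].max().round(3))
  for k,(x0,x1,y0,y1) in dict(cup_a=(.47,.58,-.195,-.085),cup_b=(.64,.75,.05,.155)).items():
    q=[]
    for cc in (c0,c):
      Q=cloud(cc);j=cc['pixels'].astype(int);m=(Q[...,2]>.062)&(Q[...,2]<.073)&(Q[...,0]>x0)&(Q[...,0]<x1)&(Q[...,1]>y0)&(Q[...,1]<y1)&(j.min(2)>100)
      q.append(Q[m].mean(0)[:2].round(3))
    print(k,q)
"
```

```text
16.6 [ 0.52787201 -0.09619219  0.22182595] [ 0.92927644 -0.08828585  0.66809903]
scene full 198 z 0.0877 slope rad 0.01 u max 0.068
scene empty 237 z 0.0873 slope rad 0.012 u max 0.066
scene part 225 z 0.0872 slope rad 0.008 u max 0.067
cup_a [array([ 0.527, -0.14 ]), array([ 0.527, -0.14 ])]
cup_b [array([0.699, 0.101]), array([0.699, 0.101])]
side full 538 z 0.0858 slope rad 0.022 u max 0.067
side empty 226 z 0.0861 slope rad 0.01 u max 0.067
side part 205 z 0.0867 slope rad 0.021 u max 0.072
cup_a [array([ 0.524, -0.14 ]), array([ 0.524, -0.14 ])]
cup_b [array([0.695, 0.101]), array([0.695, 0.102])]
```

All three signs are flat, the cups haven't moved, and the arm is clear. Handing in.

```bash
python3 -c "
from plant import arm
print(arm.hand_in())"
```

```text
the job is handed in; nothing more can be done
None
```

I flipped both signs with the closed fingertips and handed the job in at about 16.7 s. I pushed up from under each overhanging free edge and carried the sign past upright, then let it sink flat by itself. There was no gripping.

- **Signs:** the last pictures show the full rack with the tick up, and the empty and part-filled racks with the hourglass up. All three lie flat, with depth slopes of 0.022 rad or less and tops about 87 mm above the bench.
- **Forces:** the wrist readings I took were all about 1.5 N or less.
- **Racks and cups:** the rack brackets showed no visible shift, and the signs lie where expected from the starting pin positions. Cup_a and cup_b moved no more than 1 mm. I checked the tape, pen, phone and dish only by eye in the pictures, and they looked undisturbed.
- **Arm:** it stopped clear of everything, with the TCP about 0.22 m up.

No check failed or disagreed.

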